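Gauge the guide bushes and sort out the bad one

TASK

Before the bronze guide bushes are fitted to the furnace, check their bores: hold the plug gauge and, going along the rack from the left-hand nest to the right-hand one, try its pin gently in every bush, without forcing it - in a good bush it goes fully home to its collar, in a bad one it stops on a ledge part of the way in. Then stand the gauge back in its wooden block, fully home, and set down (do not drop) any bad bush in the steel tray, leaving the good ones seated in the rack and the other things on the bench undisturbed.

Things in the scene. Friction and masses are not known exactly. Their poses are not given: they have to be found in the camera images.
- gauge: steel plug gauge, 96 mm long, 170 g, upright in its wooden block at the start. From the lower end: pin 16 mm in diameter, 32 mm long, tip chamfer 1 mm; collar 26 mm wide, 5 mm thick; hexagonal handle, 20 mm across flats, 37 to 96 mm above the tip; hold it there. Origin: centre of the tip, z toward the handle; one pair of flats faces +x and -x, others every 60 degrees
- gauge_tip (a point): centre of the flat end of the gauge's pin; same axes as the gauge
- block_hole (a point): mouth of the gauge's hole in the top of a fixed wooden block 60 x 60 mm, 40 mm tall (foot 66 mm wide): hole 18.4 mm wide, 36 mm deep. The gauge stands in it with its collar on the block's top, tip 32 mm below this point. z up
- nest_1 (a point): centre of the floor of the left-hand nest (largest y) of a fixed grey plastic rack 64 x 196 mm, 20 mm tall, with three round nests 60 mm apart in a row, 36 mm wide, 12 mm deep, floor 8 mm above the table. A bush stands in each with 1 mm of play all round, its mouth 40 mm above this point. z up; y runs along the row to the left, x across the rack
- nest_2 (a point): centre of the floor of the middle nest of the rack, 60 mm from the left-hand one; same axes
- nest_3 (a point): centre of the floor of the right-hand nest (smallest y) of the rack; same axes
- bush_a: one of three like bronze guide bushes in the rack, order varies; any may be bad. Tube 34 mm outside, 40 mm tall, 230 to 245 g; bore 17 mm at the mouth, no real lead-in. Good: 17 mm right through. Bad: the 17 mm ends 20 mm down on an inside ledge (13.6 mm below it) that stops the pin, seen only by looking down the bore. Origin: centre of underside, z up; mouth at z = +40 mm
- bush_b: one of three like bronze guide bushes in the rack, order varies; any may be bad. Tube 34 mm outside, 40 mm tall, 230 to 245 g; bore 17 mm at the mouth, no real lead-in. Good: 17 mm right through. Bad: the 17 mm ends 20 mm down on an inside ledge (13.6 mm below it) that stops the pin, seen only by looking down the bore. Origin: centre of underside, z up; mouth at z = +40 mm
- bush_c: one of three like bronze guide bushes in the rack, order varies; any may be bad. Tube 34 mm outside, 40 mm tall, 230 to 245 g; bore 17 mm at the mouth, no real lead-in. Good: 17 mm right through. Bad: the 17 mm ends 20 mm down on an inside ledge (13.6 mm below it) that stops the pin, seen only by looking down the bore. Origin: centre of underside, z up; mouth at z = +40 mm
- tray: fixed shallow steel tray on the right, 110 mm (its x) by 130 mm (its y), walls 3 mm thick, 18 mm tall with a rolled rim to 21 mm, standing on a 4 mm glass plate. Origin: centre of the underside; its inner floor is at z = +3 mm. z up
- weighing_bottle: bystander: glass weighing bottle with lid, 37 mm wide, 48 mm tall, loose; origin under its centre
- rubber_stopper: bystander: dark rubber stopper, 31 mm wide, 26 mm tall, loose; origin under its centre
- capped_vial: bystander: small vial with a dark cap, 21 mm wide, 50 mm tall, loose; origin under its centre
- marker: bystander: felt marker lying flat, 13 x 124 x 12 mm, long axis y, loose; origin under its centre
- crucible: bystander: white porcelain crucible, 43 mm wide, 32 mm tall, loose; origin under its centre
There are look-alikes about, which are no part of the job. What is shaped like the bush_b but green is not meant.

How it is judged:
By the outcome, as a careful person would: the job done as asked, in the order asked, and still so for the second after the job is handed in, with the robot touching nothing.
It also fails if it takes over 66 s, if anything falls off the work surface, if the arm or the gripper's body presses on something with over 40 N, if the wrist force passes 120 N, or if a joint passes its speed limit or range.

ROBOT

A 6-joint arm with a two-finger parallel gripper is mounted at the origin on a cart in front of the work surface, level with it; the furniture and walls round the work are solid. World frame = base frame: x ahead of the robot, y to its left, z up, the work surface at z = 0. Lengths are in m, angles in degrees, forces in N, time in s.
With the tool pointing down it reaches from about 0.4 to 0.825 m from the base axis. Payload 7 kg.
Tool frame: the origin (TCP) lies midway between the tips of the shut fingers; the grasp point (between the pads) lies 19 mm behind it; z points along the fingers, y is the line along which they close (so a half turn about z gives the same grasp; the last joint's range is limited). The gripper opens to 88 mm and grips with 3 to 60 N. Pads are 19 mm wide; open, the fingers measure 130 mm over their backs; the gripper's body (78 mm by 193 mm) begins 47 mm behind the grasp point.
Start: joints at [-47.435, 20.546, 0.682, 0, -70.136, -16.507], TCP at [0.296, -0.606, 0.227] pointing down, gripper open.
Joint ranges: [-176.03, 176.03], [-82.01, 121.73], [-58.28, 71.71], [-173.87, 95.51], [-174.79, -0.11], [-173.66, 173.66]. Speed limits (degrees/s): [136.94, 136.94, 172.46, 180, 180, 180].

INTERFACE

Orientations are given as [roll, pitch, yaw] about the fixed x, y, z axes, in that order (R = Rz(yaw) Ry(pitch) Rx(roll)).
In Python, from plant import ctrl gives the robot as it stands. The module is installed in compiled form; this text tells all that it offers.
- The arm moves only by the tool send_rows, never from a script. Its argument "plan" is a list that holds one entry, the list of rows, each a list of 6 numbers: the shift along the tool's x, y, z in cm, then the turn, a rotation vector about the tool's x, y, z in degrees. A call has 1 to 8 rows; each row is the pose to reach, as a shift and turn from the pose commanded when the call began, along the tool's axes at that moment; what a row does not reach only later rows make up. A row lasts 1/12 s, in which the tool goes at most 41.7 mm and 7.16 degrees, less where a joint would pass 70% of its speed; a pose out of reach is approached as far as the arm can. A call with a gripper value outside its range is refused whole. "fingers" is the opening, from 0 (shut) to 1 (fully open), set as the call begins (left out, the last holds). The fingers move at their own pace and stop on an object; the grip force is fixed at half the most. Time passes only in rows, so rows that repeat a pose let the fingers close. It gives the time, the measured TCP pose, the force, the opening and the grip force at its end, in the units of the state.
- ctrl.get_obs(): the state, without advancing time (a new reading comes with each control period).
- ctrl.snapshot(name): name is "scene" or "top"; returns a dict with "img" (384x512x3 uint8, red, green, blue), "K" (3x3 intrinsics, pixels), "pose" (4x4, takes a point from camera to world coordinates). Camera axes: x right, y down, z forward; pixel columns grow to the right and rows downward; lengths in m; the calibration is good to about 2 mm. A picture is of the moment at which its call begins. There is no depth.
- ctrl.close_job(): hands the job in; it is judged then, once.
The state is a dict: "clock": time; "joint_pos": joint angles; "qvel": joint speeds; "tau": joint torques, N m; "tool_pos": TCP position; "orientation": TCP orientation; "force": force on the tool from outside, world axes, zero at the start; "moment": the same for the moment, N m; "opening": finger opening in m; "gripper_force": force on a finger pad.
Only numpy, scipy, OpenCV 4.12 (cv2) and the standard library are available. Lean on these libraries where they do the work, as an engineer would, in place of code of your own. Each camera call takes 0.05 s, during which the arm holds its last target. There are 200 camera calls.

## Working session

There is one attempt and no reset: what is moved stays moved. The work goes in short steps, Python scripts to look and compute and a tool call to move; the robot and the scene stay as the last step left them, time stands still between calls to the robot, and variables do not carry over. Pictures are saved under pics/ and viewed, at most 10 in all, crops included, and the job is handed in when it is done.

Besides the shell and the picture viewer there is one more tool, called after "Request:" as name(argument=value, ...) on one line, values as JSON. send_rows: Moves the arm, as the interface text tells. Its arguments: {"type":"object","properties":{"plan":{"type":"array","items":{"type":"array","items":{"type":"array","items":{"type":"number"}}}},"fingers":{"type":"number"}},"required":["plan"]}

```bash
mkdir -p pics
cat > h.py <<'E'
import numpy as np,cv2
from plant import ctrl
def ray(s,u,v,z):
    K,P=np.array(s["K"]),np.array(s["pose"]); d=P[:3,:3]@np.linalg.solve(K,[u,v,1.]); o=P[:3,3]
    return o+d*(z-o[2])/d[2]
def px(s,p):
    K,P=np.array(s["K"]),np.array(s["pose"]); c=K@(P[:3,:3].T@(np.array(p)-P[:3,3])); return c[:2]/c[2]
E
python3 - <<'E'
from h import *
for n in("scene","top"):
    s=ctrl.snapshot(n); cv2.imwrite(f"pics/{n}0.png",s["img"][:,:,::-1]); print(n,s["K"],s["pose"])
print(ctrl.get_obs())
E
```

```text
scene [[347.29789313   0.         251.32334801]
 [  0.         347.29789313 190.63272213]
 [  0.           0.           1.        ]] [[ 0.72379656 -0.4883179   0.48750811  0.07566598]
 [-0.6899568  -0.50313265  0.52040095 -0.53247732]
 [-0.00883986 -0.71302396 -0.70108394  0.72653126]
 [ 0.          0.          0.          1.        ]]
top [[374.70964544   0.         252.38957379]
 [  0.         374.70964544 187.60303021]
 [  0.           0.           1.        ]] [[-0.00709311 -0.98579084  0.16782763  0.36669913]
 [-0.99945157  0.01241764  0.03069802 -0.04013081]
 [-0.03234585 -0.16751784 -0.98533828  0.99945   ]
 [ 0.          0.          0.          1.        ]]
{'clock': 0.1, 'joint_pos': array([-4.74338603e+01,  2.05877981e+01,  6.40524291e-01, -1.68825514e-02,
       -7.01369769e+01, -1.65080171e+01]), 'qvel': array([-0.00955197,  0.03288762,  0.06076214,  0.14191489, -0.06076158,
        0.04160203]), 'tau': array([-1.60262207e-03, -5.84164059e+01,  2.93752509e+01,  7.01556399e+00,
        1.01589775e-02, -3.98751990e-05]), 'tool_pos': array([ 0.29631197, -0.60600731,  0.22572521]), 'orientation': array([ 1.79914712e+02, -8.72445044e-03, -1.53947619e+02]), 'force': array([ 0.30469256, -0.02112075, -0.63028044]), 'moment': array([0.03406255, 0.02384489, 0.01248744]), 'gripper_force': 0.0, 'opening': 0.08757345129595973}
```

View pics/top0.png

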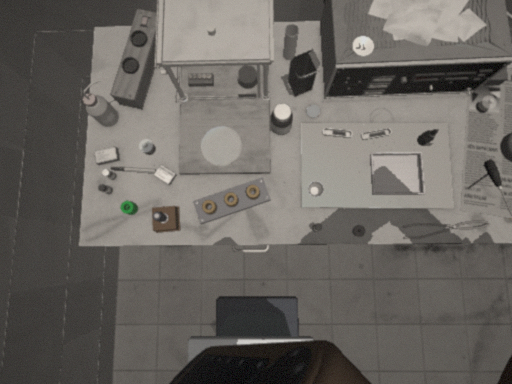

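View pics/scene0.png

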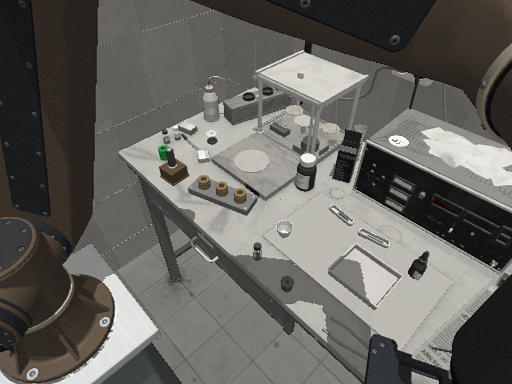

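The top view shows the block with the gauge at about (163,217). The bushes are at (209,206), (231,199) and (253,190), and the tray is at (397,173). The look-alike is the green bush at (129,207), which I reject because it's green and not in the rack. The crucible is at (316,188). Next is a close crop to check this choice, plus measurements.

Run:
```python
from h import *
s=ctrl.snapshot("top"); a=s["img"][:,:,::-1]
t=ctrl.snapshot("scene"); b=t["img"][:,:,::-1]
c1=cv2.resize(a[165:245,110:280],(800,376),interpolation=cv2.INTER_CUBIC)
c2=cv2.resize(b[140:220,150:270],(330,220),interpolation=cv2.INTER_CUBIC)
c3=cv2.resize(a[140:205,360:435],(254,220),interpolation=cv2.INTER_CUBIC)
o=np.zeros((600,800,3),np.uint8);o[:376]=c1;o[378:598,:330]=c2;o[378:598,340:594]=c3
cv2.imwrite("pics/crop1.png",o)
hsv=cv2.cvtColor(a,cv2.COLOR_BGR2HSV)
m=cv2.inRange(hsv,(8,70,40),(28,255,255))
n,l,st,ce=cv2.connectedComponentsWithStats(m)
for i in range(1,n):
    if st[i,4]>15: print("top",st[i],ce[i],ray(s,*ce[i],.048))
hsv=cv2.cvtColor(b,cv2.COLOR_BGR2HSV)
m=cv2.inRange(hsv,(8,70,40),(28,255,255));m[:,:140]=0
n,l,st,ce=cv2.connectedComponentsWithStats(m)
for i in range(1,n):
    if 15<st[i,4]<900: print("sc",st[i],ce[i],ray(t,*ce[i],.03))
```

```text
top [246 185  13  14 118] [252.40677966 191.1440678 ] [ 0.51951327 -0.01046729  0.048     ]
top [224 193  14  13 112] [230.8125     199.01785714] [0.49971423 0.04516867 0.048     ]
top [202 200  14  14 120] [208.8        206.29166667] [0.48154093 0.10171486 0.048     ]
top [153 207  27  25 389] [166.0437018  219.64010283] [0.44837881 0.21117157 0.048     ]
top [317 352  48  32 705] [338.86099291 372.24113475] [ 0.08395974 -0.21162477  0.048     ]
top [305 358  18  26 118] [313.77118644 372.28813559] [ 0.08370612 -0.15263691  0.048     ]
sc [206   0  15   6  29] [212.89655172   2.62068966] [1.56533773 1.39479218 0.03      ]
sc [233   0  45  24 273] [257.1978022    9.86080586] [1.66650591 1.09358144 0.03      ]
sc [274   5  10   8  26] [277.19230769   7.92307692] [1.77807456 1.03213268 0.03      ]
sc [275  10  93  45 701] [318.36947218  31.72039943] [1.6492901  0.60966057 0.03      ]
sc [362  45  20  13  75] [370.12        50.81333333] [1.63170564 0.28079965 0.03      ]
sc [500  61  11  13  18] [504.72222222  66.94444444] [ 1.90227751 -0.23123297  0.03      ]
sc [499  69  13  30 133] [506.81954887  84.04511278] [ 1.74283066 -0.29414846  0.03      ]
sc [497 116   8   7  21] [500.52380952 119.42857143] [ 1.44948905 -0.37302312  0.03      ]
sc [499 124   7   5  16] [501.6875 125.6875] [ 1.41093482 -0.39040566  0.03      ]
sc [503 126   8  12  24] [507.16666667 131.45833333] [ 1.38755289 -0.41618264  0.03      ]
sc [159 159  30  27 435] [173.55402299 172.61609195] [0.44466115 0.20496161 0.03      ]
sc [198 175  12  15 148] [203.71621622 182.14864865] [0.48414163 0.10773201 0.03      ]
sc [216 182  12  15 149] [221.28187919 188.83892617] [0.50302285 0.05011593 0.03      ]
sc [234 188  12  16 157] [239.63057325 195.49681529] [ 0.52282363 -0.00664487  0.03      ]
```

View pics/crop1.png

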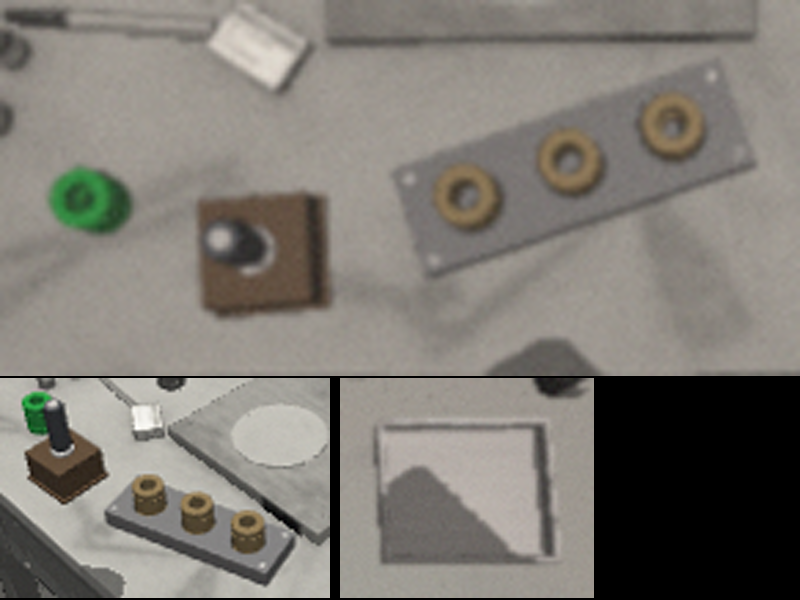

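The crop confirms the choice. The gauge is upright in the brown block, its handle top at top-view pixel (157,216) and the collar at (163,218). Three bronze bushes sit in the grey rack, the green one is excluded, and the tray is empty. Next I'll measure all of them more precisely.

```bash
cat > meas.py <<'E'
from h import *
def bl(s,lo,hi,box,z,amin=60,amax=2000,k=6):
    x0,y0,x1,y1=box; a=cv2.resize(s["img"][y0:y1,x0:x1],None,fx=k,fy=k,interpolation=cv2.INTER_CUBIC)
    m=cv2.inRange(cv2.cvtColor(a,cv2.COLOR_RGB2HSV),lo,hi)
    cs,_=cv2.findContours(m,cv2.RETR_EXTERNAL,cv2.CHAIN_APPROX_NONE); out=[]
    for c in cs:
        A=cv2.contourArea(c)/k/k
        if amin<A<amax:
            M=cv2.moments(cv2.convexHull(c)); u=(M["m10"]/M["m00"]+.5)/k-.5+x0; v=(M["m01"]/M["m00"]+.5)/k-.5+y0
            r=cv2.minAreaRect(c)
            out.append((round(A),np.round([u,v],2),np.round(ray(s,u,v,z)[:2],4),c,r))
    return sorted(out,key=lambda o:o[1][0])
E
python3 - <<'E'
from meas import *
t=ctrl.snapshot("top");s=ctrl.snapshot("scene")
for n,S,b,bb in(("top",t,(195,178,275,225),(145,195,195,240)),("sc",s,(190,165,262,215),(150,140,196,195))):
    for o in bl(S,(8,75,30),(28,255,255),b,.034): print(n,"bush",o[:3])
    for o in bl(S,(0,55,20),(28,255,255),bb,.04,150): print(n,"block",o[:3],[ (np.array(p)/6+bb[:2]).round(1).tolist() for p in cv2.boxPoints(o[4])])
# gauge handle dark in scene/ top
for n,S,b in(("top",t,(148,205,180,232)),("sc",s,(160,142,185,180))):
    for o in bl(S,(0,0,0),(179,70,75),b,.075,12): print(n,"handle",o[:3],cv2.boundingRect(o[3]))
# tray rim bright / white markers
for o in bl(t,(0,0,175),(179,45,255),(185,170,280,235),.02,1,12): print("screw",o[:3])
for u,v in((371,153),(423,153),(423,193),(371,193)): print(ray(t,u,v,.025)[:2].round(3))
E
```

```text
top bush (133, array([208.76, 206.43]), array([0.4829, 0.1039]))
top bush (131, array([230.63, 198.97]), array([0.5018, 0.0469]))
top bush (129, array([252.45, 191.36]), array([ 0.5212, -0.0101]))
top block (483, array([165.58, 218.67]), array([0.4516, 0.2146])) [[151.6, 207.6], [178.6, 205.9], [180.1, 230.8], [153.2, 232.5]]
sc bush (139, array([203.72, 182.13]), array([0.4818, 0.1041]))
sc bush (144, array([221.27, 188.72]), array([0.5009, 0.0472]))
sc bush (150, array([239.54, 195.53]), array([ 0.52  , -0.0096]))
sc block (438, array([173.27, 171.46]), array([0.4418, 0.1993])) [[155.6, 169.2], [178.2, 154.1], [191.4, 173.9], [168.8, 189.0]]
top handle (53, array([160.64, 216.73]), array([0.4534, 0.2178])) (48, 39, 62, 62)
sc handle (107, array([170.55, 157.86]), array([0.4523, 0.2187])) (35, 46, 64, 103)
[ 0.622 -0.325]
[ 0.62  -0.461]
[ 0.513 -0.452]
[ 0.515 -0.319]
```

```bash
cat > go.py <<'E'
from h import *
from scipy.spatial.transform import Rotation as R
def go(x,y,z,yaw=-71.4,start=None):
    "shift cm / turn deg in tool axes from measured (or given) pose to tool-down target"
    o=ctrl.get_obs() if start is None else start
    r0=R.from_euler("xyz",o["orientation"],degrees=True); r1=R.from_euler("xyz",[180,0,yaw],degrees=True)
    d=r0.inv().apply(np.array([x,y,z])-o["tool_pos"])*100
    return np.round(d,2).tolist()+np.round((r0.inv()*r1).as_rotvec(degrees=True),1).tolist()
E
python3 - <<'E'
from go import *
print(go(.48,-.15,.22,-110)); 
print(go(.4525,.218,.14,start=dict(orientation=[180,0,-110],tool_pos=np.array([.48,-.15,.22]))))
E
```

```text
[-36.53, 32.92, 0.64, 0.0, 0.0, -43.9]
[-33.64, 15.17, 8.0, 0.0, 0.0, -38.6]
```

Request:
send_rows(plan=[[[-6,5.5,0.1,0,0,-7],[-12,11,0.2,0,0,-14],[-15,13.7,0.3,0,0,-18],[-18,16.5,0.3,0,0,-22],[-21,19.2,0.4,0,0,-25],[-24,22,0.4,0,0,-29],[-24,22,0.4,0,0,-29]]], fingers=0.6)

```text
clock: 0.88
tool_pos: [0.4034, -0.3331, 0.2231]
orientation: [-180.0, 0.0, -124.7]
force: [1.5, -0.2, 0.8]
opening: 0.0533
gripper_force: 0.0
```

Run:
```python
from go import *
o=ctrl.get_obs();print(o["clock"],o["tool_pos"],o["orientation"])
print(go(.48,-.05,.2,-100)); print(go(.4525,.218,.14,start=dict(orientation=[180,0,-100],tool_pos=np.array([.48,-.05,.20]))))
```

```text
0.8833 [ 0.40336976 -0.33308306  0.2230674 ] [-1.79969487e+02  8.61055429e-03 -1.24707682e+02]
[-27.63, 9.82, 2.31, -0.0, 0.0, -24.7]
[-25.92, 7.36, 6.0, -0.0, 0.0, -28.6]
```

Request:
send_rows(plan=[[[-3.6,1.3,0.3,0,0,-3.2],[-7.2,2.6,0.6,0,0,-6.4],[-10.8,3.9,0.9,0,0,-9.6],[-14.4,5.2,1.2,0,0,-12.8],[-18,6.5,1.5,0,0,-16],[-21.5,7.7,1.8,0,0,-19.2],[-25,8.9,2.1,0,0,-22.4],[-27.6,9.8,2.3,0,0,-24.7]]])

```text
clock: 1.55
tool_pos: [0.4812, -0.05, 0.2]
orientation: [-180.0, 0.0, -100.0]
force: [0.5, -0.3, -0.5]
opening: 0.0526
gripper_force: 0.0
```

Request:
send_rows(plan=[[[-3.6,1.0,0.8,0,0,-4.1],[-7.2,2.0,1.7,0,0,-8.2],[-10.8,3.1,2.5,0,0,-12.2],[-14.4,4.1,3.3,0,0,-16.3],[-18,5.1,4.2,0,0,-20.4],[-21.5,6.1,5.0,0,0,-24.4],[-24.5,7.0,5.7,0,0,-28.6],[-25.9,7.4,6.0,0,0,-28.6]]])

```text
clock: 2.22
tool_pos: [0.4535, 0.2185, 0.1392]
orientation: [180.0, 0.0, -71.3]
force: [0.1, 0.2, -0.8]
opening: 0.0525
gripper_force: 0.0
```

Request:
send_rows(plan=[[[0,0,0,0,0,0],[0,0,0,0,0,0]]])

```text
clock: 2.38
tool_pos: [0.4538, 0.216, 0.1396]
orientation: [180.0, -0.0, -71.6]
force: [0.1, -0.7, 0.3]
opening: 0.0523
gripper_force: 0.0
```

Run:
```python
from go import *
o=ctrl.get_obs();print(o["clock"],o["tool_pos"],o["orientation"])
print(go(.4525,.218,.064))
s=ctrl.snapshot("scene");t=ctrl.snapshot("top")
a=cv2.resize(s["img"][100:200,120:260],(560,400),interpolation=cv2.INTER_CUBIC)
cv2.imwrite("pics/pre.png",a[:,:,::-1])
```

```text
2.3833 [0.45375564 0.21595133 0.13964709] [ 1.79957592e+02 -2.25480783e-02 -7.15992021e+01]
[-0.24, 0.05, 7.56, 0.0, -0.0, -0.2]
```

View pics/pre.png

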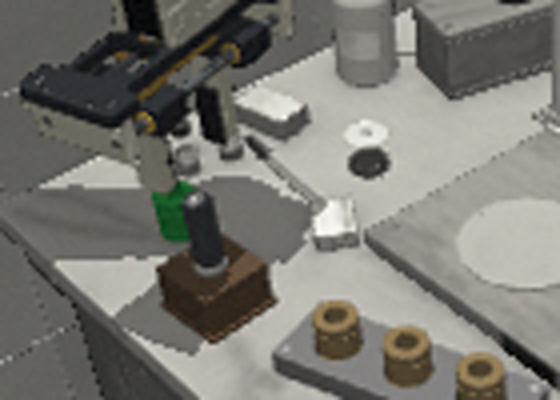

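The picture shows the open fingers, tips at crop pixels (155,185) and (230,150), straddling the axis of the gauge handle, whose top is at (200,200). I'll go down and grip.

Request:
send_rows(plan=[[[-0.1,0,1.5,0,0,0],[-0.2,0,3,0,0,0],[-0.2,0,4.5,0,0,0],[-0.2,0,6,0,0,0],[-0.2,0,7.2,0,0,0],[-0.2,0,7.5,0,0,0],[-0.2,0,7.5,0,0,0]]])

```text
clock: 3.07
tool_pos: [0.4534, 0.2161, 0.0645]
orientation: [179.9, -0.0, -71.7]
force: [-0.3, 0.1, -0.6]
opening: 0.0528
gripper_force: 0.0
```

Request:
send_rows(plan=[[[0,0,0,0,0,0],[0,0,0,0,0,0],[0,0,0,0,0,0],[0,0,0,0,0,0],[0,0,0,0,0,0],[0,0,0,0,0,0],[0,0,0,0,0,0],[0,0,0,0,0,0]]], fingers=0)

```text
clock: 3.73
tool_pos: [0.4539, 0.2177, 0.0653]
orientation: [-179.9, 0.0, -71.6]
force: [0.6, 0.2, 3.8]
opening: 0.0208
gripper_force: 30.0
```

Request:
send_rows(plan=[[[0,0,0,0,0,0],[0,0,0,0,0,0]]])

```text
clock: 3.9
tool_pos: [0.4539, 0.2177, 0.0653]
orientation: [-179.9, 0.0, -71.6]
force: [0.7, 0.5, 5.2]
opening: 0.0204
gripper_force: 30.0
```

Request:
send_rows(plan=[[[0,0,-1,0,0,0],[0,0,-2.5,0,0,0],[0,0,-4,0,0,0],[0,0,-5,0,0,0],[0,0,-5.5,0,0,0],[0,0,-5.5,0,0,0],[0,0,-5.5,0,0,0]]])

```text
clock: 4.48
tool_pos: [0.4529, 0.2171, 0.1195]
orientation: [180.0, 0.0, -71.7]
force: [-0.6, -0.3, -2.3]
opening: 0.0205
gripper_force: 30.0
```

Run:
```python
from go import *
s=ctrl.snapshot("scene");o=ctrl.get_obs();t=ctrl.snapshot("top");p=ctrl.get_obs()
for q in(o,p):print(q["clock"],q["tool_pos"],q["orientation"],q["force"],q["opening"],q["joint_pos"])
a=cv2.resize(s["img"][100:200,120:260],(560,400),interpolation=cv2.INTER_CUBIC)
b=cv2.resize(t["img"][180:250,120:220],(571,400),interpolation=cv2.INTER_CUBIC)
cv2.imwrite("pics/lift.png",cv2.resize(np.hstack([a,b]),(800,283))[:,:,::-1])
print(go(.4823,.1040,.119))
```

```text
4.5333 [0.45282863 0.21693888 0.119156  ] [ 1.79924206e+02 -1.52327817e-02 -7.16604077e+01] [-0.620176   -0.43711708 -1.25351529] 0.020798253944756727 [ 4.80348998e+01  1.01450552e+01 -2.91678240e+01 -3.13940968e-02
 -5.07605111e+01 -2.96754432e+01]
4.5833 [0.4528539  0.21690906 0.11903728] [ 1.79910523e+02 -3.10919165e-02 -7.16561799e+01] [ 0.06308362 -0.16486149 -2.846806  ] 0.020786652334245672 [ 4.80358248e+01  1.01635605e+01 -2.91665826e+01 -2.23509879e-02
 -5.07629885e+01 -2.96778773e+01]
[11.64, 0.76, 0.01, 0.1, -0.0, -0.3]
```

View pics/lift.png

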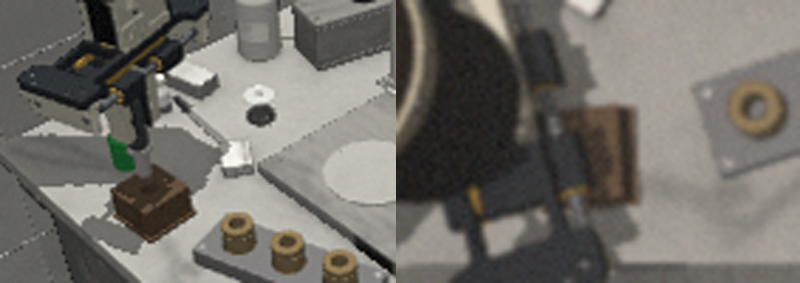

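The gauge is held, with the pin hanging clear at crop pixel (143,160) and the hole in the block visible below it. I'll move over bush 1.

Request:
send_rows(plan=[[[1.5,0.1,0,0,0,0],[4,0.3,0,0,0,0],[6.5,0.4,0,0,0,0],[9,0.6,0,0,0,0],[11,0.8,0,0,0,0],[11.6,0.8,0,0,0,0],[11.6,0.8,0,0,0,0],[11.6,0.8,0,0,0,0]]])

```text
clock: 5.25
tool_pos: [0.4822, 0.1046, 0.1194]
orientation: [180.0, -0.0, -71.7]
force: [-0.1, 0.5, -1.7]
opening: 0.0207
gripper_force: 30.0
```

Run:
```python
from meas import *
from go import go
s=ctrl.snapshot("scene");q=ctrl.get_obs()
print(q["tool_pos"],q["orientation"])
for p in(q["tool_pos"],q["tool_pos"]-[0,0,.056],[.4823,.104,.048]):print(px(s,p))
for o in bl(s,(8,75,30),(28,255,255),(185,165,262,215),.034): print(o[:3])
a=cv2.resize(s["img"][135:205,165:265],(800,560),interpolation=cv2.INTER_CUBIC)
cv2.imwrite("pics/b1.png",a[:,:,::-1])
print(go(.4823,.104,.119))
```

```text
[0.4822653  0.10509861 0.11955056] [ 1.79969371e+02 -4.24501025e-03 -7.16560392e+01]
[200.35352616 159.17862424]
[202.53787402 174.35953677]
[203.35815324 178.54319704]
(136, array([203.69, 182.22]), array([0.4816, 0.1039]))
(144, array([221.28, 188.71]), array([0.5009, 0.0472]))
(150, array([239.53, 195.55]), array([ 0.5199, -0.0096]))
[0.11, 0.03, 0.06, 0.0, -0.0, -0.3]
```

View pics/b1.png

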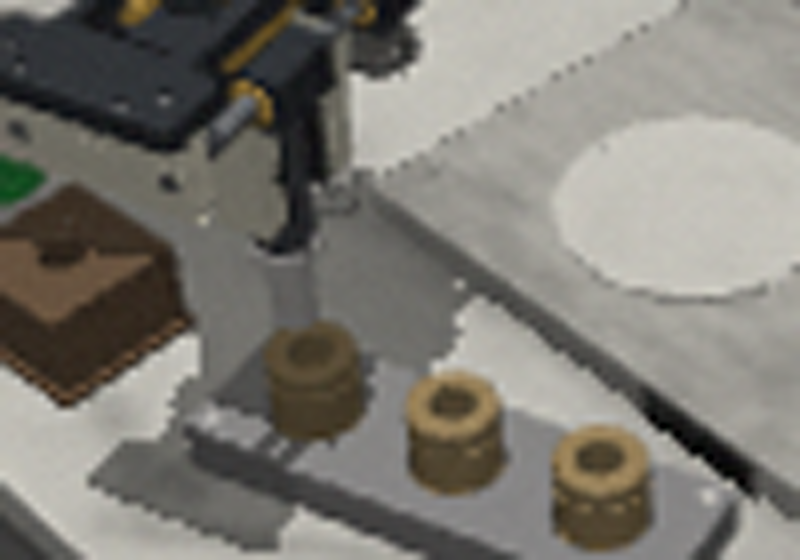

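The pin is at crop column about 293 and the bore about 310, with the pin tip at row about 318. So the pin looks off-axis, to the left. I'll measure it numerically.

Run:
```python
from meas import *
s=ctrl.snapshot("scene");q=ctrl.get_obs();t=ctrl.snapshot("top")
g=s["img"].astype(int)
for r in range(167,177): print(r,g[r,194:210].sum(1).tolist(), px(s,q["tool_pos"]-[0,0,.056*(r-159.2)/15.2])[0].round(2))
x=np.array([.316,-.949,0]);y=np.array([.949,.316,0]);c=np.array([.4823,.104,.06])
for d in(x,y):print((px(s,c+.01*d)-px(s,c)).round(2),(px(t,c+.01*d)-px(t,c)).round(2))
print(px(s,[.4823,.104,.034]))
```

```text
167 [327, 323, 288, 281, 309, 351, 337, 336, 302, 287, 296, 337, 335, 331, 327, 327] 201.44
168 [328, 322, 315, 288, 282, 293, 293, 284, 273, 266, 337, 332, 337, 335, 326, 320] 201.58
169 [322, 328, 330, 320, 287, 274, 284, 283, 280, 257, 315, 333, 331, 328, 328, 321] 201.72
170 [327, 334, 330, 321, 285, 274, 290, 283, 280, 269, 293, 334, 331, 337, 336, 322] 201.86
171 [329, 339, 335, 334, 299, 275, 283, 282, 280, 269, 295, 336, 323, 332, 327, 329] 202.0
172 [328, 335, 335, 338, 327, 265, 279, 287, 282, 264, 270, 329, 332, 324, 329, 326] 202.14
173 [335, 333, 337, 337, 333, 268, 281, 287, 283, 265, 283, 335, 340, 332, 338, 333] 202.28
174 [327, 334, 337, 343, 327, 283, 286, 287, 275, 280, 290, 342, 341, 343, 332, 329] 202.42
175 [336, 338, 334, 328, 331, 279, 278, 287, 286, 249, 224, 245, 263, 293, 345, 331] 202.56
176 [343, 342, 332, 343, 334, 249, 232, 237, 227, 214, 211, 216, 225, 221, 268, 338] 202.7
[2.92 1.08] [ 3.74 -1.28]
[ 1.93 -2.06] [-1.19 -3.7 ]
[203.8643366  182.07577216]
```

Request:
send_rows(plan=[[[0.15,0,0.2,0,0,0],[0.3,0,0.5,0,0,0],[0.3,0,0.9,0,0,0],[0.3,0,1.2,0,0,0],[0.3,0,1.4,0,0,0],[0.3,0,1.55,0,0,0],[0.3,0,1.7,0,0,0],[0.3,0,1.85,0,0,0]]])

```text
clock: 6.07
tool_pos: [0.4834, 0.1019, 0.1013]
orientation: [-180.0, -0.0, -71.6]
force: [0.5, -0.2, -1.9]
opening: 0.0209
gripper_force: 30.0
```

Request:
send_rows(plan=[[[0,0,0,0,0,0]]])

```text
clock: 6.15
tool_pos: [0.4833, 0.1019, 0.1012]
orientation: [180.0, -0.0, -71.6]
force: [0.9, -0.7, -1.7]
opening: 0.0206
gripper_force: 30.0
```

Run:
```python
from meas import *
s=ctrl.snapshot("scene");q=ctrl.get_obs()
print(q["tool_pos"],q["force"],q["moment"],px(s,q["tool_pos"]-[0,0,.0155])[0])
g=s["img"].astype(int)
for r in range(165,180): print(r,g[r,194:212].sum(1).tolist())
for o in bl(s,(8,75,30),(28,255,255),(185,165,262,215),.034): print(o[:3])
```

```text
[0.48332729 0.10185985 0.10130098] [ 0.83758834 -0.32391046 -1.18949215] [-0.1865958   0.01746468  0.0067479 ] 202.69811819573715
165 [318, 308, 314, 307, 309, 309, 303, 289, 164, 97, 112, 203, 353, 337, 332, 329, 324, 318]
166 [296, 318, 315, 317, 313, 311, 298, 296, 162, 106, 105, 163, 341, 339, 327, 333, 335, 328]
167 [299, 314, 314, 312, 309, 311, 302, 303, 219, 83, 104, 168, 347, 338, 337, 328, 331, 326]
168 [313, 311, 319, 311, 320, 317, 303, 297, 194, 110, 106, 137, 309, 341, 324, 326, 325, 328]
169 [322, 322, 300, 333, 418, 326, 299, 203, 118, 108, 105, 183, 375, 337, 333, 327, 328, 324]
170 [333, 331, 325, 277, 249, 173, 202, 110, 103, 115, 106, 207, 384, 339, 322, 333, 326, 323]
171 [333, 333, 335, 329, 322, 274, 147, 85, 92, 130, 247, 298, 273, 330, 329, 331, 322, 329]
172 [334, 337, 332, 338, 305, 339, 343, 292, 299, 362, 319, 276, 286, 332, 328, 331, 326, 320]
173 [340, 334, 339, 334, 334, 310, 282, 272, 275, 291, 276, 270, 332, 338, 333, 329, 335, 330]
174 [341, 339, 337, 343, 339, 328, 277, 265, 276, 277, 261, 271, 339, 341, 340, 336, 337, 329]
175 [334, 332, 336, 334, 335, 305, 255, 281, 286, 292, 272, 260, 260, 284, 346, 335, 332, 331]
176 [337, 345, 337, 340, 329, 253, 245, 283, 287, 283, 275, 249, 220, 230, 269, 340, 336, 329]
177 [342, 334, 343, 338, 264, 218, 234, 286, 292, 293, 271, 259, 221, 220, 234, 284, 339, 335]
178 [342, 345, 332, 261, 216, 223, 221, 281, 285, 285, 277, 254, 210, 215, 224, 264, 345, 341]
179 [338, 328, 258, 234, 207, 220, 233, 283, 279, 290, 284, 266, 207, 221, 217, 198, 258, 276]
(108, array([203.81, 182.44]), array([0.4812, 0.1029]))
(144, array([221.27, 188.7 ]), array([0.5009, 0.0472]))
(150, array([239.57, 195.52]), array([ 0.5201, -0.0096]))
```

Request:
send_rows(plan=[[[0,0,0.2,0,0,0],[0,0,0.4,0,0,0],[0,0,0.4,0,0,0]]])

```text
clock: 6.45
tool_pos: [0.4832, 0.1019, 0.0971]
orientation: [180.0, 0.0, -71.6]
force: [0.8, -0.1, -1.6]
opening: 0.0203
gripper_force: 30.0
```

Request:
send_rows(plan=[[[0,0,0.25,0,0,0],[0,0,0.5,0,0,0],[0,0,0.75,0,0,0],[0,0,1.0,0,0,0],[0,0,1.1,0,0,0],[0,0,1.1,0,0,0]]])

```text
clock: 6.95
tool_pos: [0.4832, 0.1018, 0.086]
orientation: [180.0, -0.0, -71.6]
force: [-0.1, 0.3, -1.6]
opening: 0.0208
gripper_force: 30.0
```

Request:
send_rows(plan=[[[0,0,0.15,0,0,0],[0,0,0.3,0,0,0],[0,0,0.4,0,0,0],[0,0,0.4,0,0,0]]])

```text
clock: 7.28
tool_pos: [0.4833, 0.1019, 0.0822]
orientation: [180.0, 0.0, -71.6]
force: [-0.3, 0.3, -1.3]
opening: 0.0207
gripper_force: 30.0
```

Request:
send_rows(plan=[[[0,0,0.2,0,0,0],[0,0,0.4,0,0,0],[0,0,0.6,0,0,0],[0,0,0.6,0,0,0]]])

```text
clock: 7.62
tool_pos: [0.4832, 0.1019, 0.076]
orientation: [180.0, -0.0, -71.6]
force: [1.6, -0.4, -2.4]
opening: 0.0207
gripper_force: 30.0
```

Request:
send_rows(plan=[[[0,0,0.1,0,0,0],[0,0,0.2,0,0,0],[0,0,0.3,0,0,0],[0,0,0.3,0,0,0]]])

```text
clock: 7.95
tool_pos: [0.4834, 0.1019, 0.0734]
orientation: [180.0, -0.0, -71.6]
force: [1.4, -0.1, -0.6]
opening: 0.0209
gripper_force: 30.0
```

Request:
send_rows(plan=[[[0,0,0.1,0,0,0],[0,0,0.15,0,0,0],[0,0,0.15,0,0,0]]])

```text
clock: 8.2
tool_pos: [0.4838, 0.1019, 0.0732]
orientation: [-179.9, -0.0, -71.6]
force: [-3.3, -1.4, 13.8]
opening: 0.0206
gripper_force: 30.0
```

Bush 1: the collar seats with contact at TCP z 0.0733, so the pin is fully home and the bush is good. Next is bush 2.

Request:
send_rows(plan=[[[0,0,-1,0,0,0],[0,0,-2.2,0,0,0],[0,0,-3.4,0,0,0],[0,0,-4.4,0,0,0],[2,0,-4.5,0,0,0],[4,0,-4.5,0,0,0],[5.5,0,-4.5,0,0,0],[6,0,-4.5,0,0,0]]])

```text
clock: 8.87
tool_pos: [0.5024, 0.0437, 0.1169]
orientation: [180.0, 0.0, -71.7]
force: [-0.5, 0.1, -2.1]
opening: 0.0211
gripper_force: 30.0
```

Request:
send_rows(plan=[[[0,0,0.5,0,0,0],[0,0,0.9,0,0,0],[0,0,1.2,0,0,0],[0,0,1.4,0,0,0],[0,0,1.55,0,0,0],[0,0,1.6,0,0,0]]])

```text
clock: 9.37
tool_pos: [0.502, 0.0453, 0.1006]
orientation: [180.0, -0.0, -71.6]
force: [0.9, -0.2, -1.3]
opening: 0.0205
gripper_force: 30.0
```

Run:
```python
from meas import *
s=ctrl.snapshot("scene");q=ctrl.get_obs()
print(q["tool_pos"],q["force"])
for o in bl(s,(8,75,30),(28,255,255),(185,165,262,215),.034): print(o[:3])
```

```text
[0.50210436 0.04526741 0.10065339] [-0.0379511  -1.18974304 -1.62652065]
(141, array([203.53, 182.15]), array([0.4814, 0.1044]))
(114, array([221.2 , 188.98]), array([0.5   , 0.0465]))
(151, array([239.54, 195.53]), array([ 0.52  , -0.0096]))
```

Request:
send_rows(plan=[[[0,0,0.25,0,0,0],[0,0,0.5,0,0,0],[0,0,0.75,0,0,0],[0,0,1.0,0,0,0],[0,0,1.25,0,0,0],[0,0,1.25,0,0,0]]])

```text
clock: 9.92
tool_pos: [0.502, 0.0449, 0.0878]
orientation: [180.0, 0.0, -71.7]
force: [0.4, 0.4, -1.3]
opening: 0.0209
gripper_force: 30.0
```

Request:
send_rows(plan=[[[0,0,0.1,0,0,0],[0,0,0.2,0,0,0],[0,0,0.3,0,0,0],[0,0,0.35,0,0,0],[0,0,0.35,0,0,0]]])

```text
clock: 10.33
tool_pos: [0.5022, 0.045, 0.0848]
orientation: [180.0, 0.0, -71.6]
force: [0.1, -0.1, -2.1]
opening: 0.0208
gripper_force: 30.0
```

Request:
send_rows(plan=[[[0,0,0.1,0,0,0],[0,0,0.2,0,0,0],[0,0,0.2,0,0,0]]])

```text
clock: 10.58
tool_pos: [0.5022, 0.045, 0.0827]
orientation: [180.0, 0.0, -71.6]
force: [0.1, -0.6, -1.7]
opening: 0.0206
gripper_force: 30.0
```

Past the ledge depth with no resistance. I'll go on to the collar.

Request:
send_rows(plan=[[[0,0,0.2,0,0,0],[0,0,0.4,0,0,0],[0,0,0.6,0,0,0],[0,0,0.75,0,0,0],[0,0,0.75,0,0,0]]])

```text
clock: 11.0
tool_pos: [0.5021, 0.045, 0.075]
orientation: [180.0, 0.0, -71.6]
force: [0.6, -1.3, -2.1]
opening: 0.021
gripper_force: 30.0
```

Request:
send_rows(plan=[[[0,0,0.1,0,0,0],[0,0,0.2,0,0,0],[0,0,0.3,0,0,0],[0,0,0.3,0,0,0]]])

```text
clock: 11.33
tool_pos: [0.5025, 0.0449, 0.0733]
orientation: [-180.0, -0.0, -71.6]
force: [-3.0, -0.7, 9.4]
opening: 0.0207
gripper_force: 30.0
```

Bush 2: the collar is home, so it's good. Next is bush 3.

Request:
send_rows(plan=[[[0,0,-1,0,0,0],[0,0,-2.2,0,0,0],[0,0,-3.4,0,0,0],[0,0,-4.4,0,0,0],[2,0,-4.5,0,0,0],[4,0,-4.5,0,0,0],[5.5,0,-4.5,0,0,0],[6,0,-4.5,0,0,0]]])

```text
clock: 12.0
tool_pos: [0.5215, -0.0132, 0.1178]
orientation: [-180.0, 0.0, -71.7]
force: [-0.2, 1.3, -1.0]
opening: 0.0206
gripper_force: 30.0
```

Request:
send_rows(plan=[[[0,0,0.5,0,0,0],[0,0,0.9,0,0,0],[0,0,1.2,0,0,0],[0,0,1.4,0,0,0],[0,0,1.55,0,0,0],[0,0,1.6,0,0,0],[0,0,1.6,0,0,0]]])

```text
clock: 12.58
tool_pos: [0.5209, -0.0116, 0.101]
orientation: [180.0, 0.0, -71.6]
force: [1.0, -0.6, -1.9]
opening: 0.0207
gripper_force: 30.0
```

Request:
send_rows(plan=[[[0,0,0.25,0,0,0],[0,0,0.5,0,0,0],[0,0,0.75,0,0,0],[0,0,1.0,0,0,0],[0,0,1.25,0,0,0],[0,0,1.25,0,0,0]]])

```text
clock: 13.08
tool_pos: [0.5209, -0.0121, 0.0883]
orientation: [180.0, 0.0, -71.7]
force: [0.9, -0.5, -2.2]
opening: 0.021
gripper_force: 30.0
```

Request:
send_rows(plan=[[[0,0,0.1,0,0,0],[0,0,0.2,0,0,0],[0,0,0.3,0,0,0],[0,0,0.35,0,0,0],[0,0,0.35,0,0,0]]])

```text
clock: 13.5
tool_pos: [0.5211, -0.012, 0.0853]
orientation: [180.0, -0.0, -71.6]
force: [-0.0, -0.0, -1.6]
opening: 0.0209
gripper_force: 30.0
```

Request:
send_rows(plan=[[[0,0,0.1,0,0,0],[0,0,0.2,0,0,0],[0,0,0.2,0,0,0]]])

```text
clock: 13.75
tool_pos: [0.5216, -0.0122, 0.0846]
orientation: [-180.0, -0.0, -71.6]
force: [-2.0, -1.0, 10.3]
opening: 0.0208
gripper_force: 30.0
```

Bush 3: the pin stops about 20 mm down, at TCP z 0.0846, so it's on the ledge and the bush is bad. I'll take the gauge back, using the sum of the commanded shifts: (-23.9, -0.8, +1.85).

Request:
send_rows(plan=[[[0,0,-1,0,0,0],[0,0,-2.2,0,0,0],[0,0,-3.4,0,0,0],[0,0,-4,0,0,0],[-2.5,-0.1,-4,0,0,0],[-5.5,-0.2,-4,0,0,0],[-8.9,-0.3,-4,0,0,0],[-12.3,-0.4,-4,0,0,0]]])

```text
clock: 14.42
tool_pos: [0.4855, 0.1069, 0.1236]
orientation: [-180.0, 0.0, -71.7]
force: [1.3, 0.7, -1.5]
opening: 0.0209
gripper_force: 30.0
```

Request:
send_rows(plan=[[[-3.4,-0.1,0,0,0,0],[-6.8,-0.2,0,0,0,0],[-9.2,-0.3,0,0,0,0],[-10.8,-0.4,0,0,0,0],[-11.6,-0.4,0,0,0,0],[-11.6,-0.4,0.2,0,0,0],[-11.6,-0.4,0.4,0,0,0],[-11.6,-0.4,0.4,0,0,0]]])

```text
clock: 15.08
tool_pos: [0.4531, 0.2165, 0.1188]
orientation: [179.9, -0.0, -71.7]
force: [-0.0, 0.2, -1.8]
opening: 0.0207
gripper_force: 30.0
```

Request:
send_rows(plan=[[[0,0,0.6,0,0,0],[0,0,1.2,0,0,0],[0,0,1.7,0,0,0],[0,0,2.1,0,0,0],[0,0,2.3,0,0,0],[0,0,2.5,0,0,0],[0,0,2.7,0,0,0],[0,0,2.7,0,0,0]]])

```text
clock: 15.75
tool_pos: [0.4536, 0.2176, 0.0921]
orientation: [-180.0, 0.0, -71.6]
force: [1.3, 0.6, -2.4]
opening: 0.0208
gripper_force: 30.0
```

Request:
send_rows(plan=[[[0,0,0.5,0,0,0],[0,0,1.0,0,0,0],[0,0,1.5,0,0,0],[0,0,2.0,0,0,0],[0,0,2.3,0,0,0],[0,0,2.5,0,0,0],[0,0,2.6,0,0,0],[0,0,2.6,0,0,0]]])

```text
clock: 16.42
tool_pos: [0.4537, 0.2176, 0.0663]
orientation: [-180.0, 0.0, -71.6]
force: [3.7, 2.0, -3.9]
opening: 0.0206
gripper_force: 30.0
```

Request:
send_rows(plan=[[[0,0,0.1,0,0,0],[0,0,0.15,0,0,0],[0,0,0.15,0,0,0]]])

```text
clock: 16.67
tool_pos: [0.4538, 0.2177, 0.0654]
orientation: [-180.0, 0.0, -71.6]
force: [2.0, 1.0, 2.6]
opening: 0.0205
gripper_force: 30.0
```

Request:
send_rows(plan=[[[0,0,0,0,0,0],[0,0,0,0,0,0],[0,0,0,0,0,0],[0,0,0,0,0,0],[0,0,0,0,0,0]]], fingers=0.6)

```text
clock: 17.08
tool_pos: [0.453, 0.217, 0.0647]
orientation: [179.9, -0.0, -71.6]
force: [-1.2, 0.2, -0.4]
opening: 0.048
gripper_force: 0.0
```

Request:
send_rows(plan=[[[0,0,-1,0,0,0],[0,0,-2.5,0,0,0],[0,0,-4.5,0,0,0],[0,0,-6.5,0,0,0],[0,0,-7.5,0,0,0],[0,0,-8,0,0,0],[0,0,-8,0,0,0]]])

```text
clock: 17.67
tool_pos: [0.4538, 0.2178, 0.1461]
orientation: [-179.9, 0.1, -71.6]
force: [0.0, -0.5, -0.6]
opening: 0.0525
gripper_force: 0.0
```

Run:
```python
from meas import *
from go import go
q=ctrl.get_obs();print(q["clock"],q["tool_pos"],q["force"],q["opening"])
print(go(.5208,-.0105,.12,-71.6))
s=ctrl.snapshot("scene")
for o in bl(s,(8,75,30),(28,255,255),(190,165,262,215),.034): print(o[:3])
cv2.imwrite("pics/back.png",cv2.resize(s["img"][120:220,140:270],(780,600),interpolation=cv2.INTER_CUBIC)[:,:,::-1])
```

```text
17.6667 [0.45375135 0.21775944 0.14607257] [ 0.00829933 -0.49285224 -0.56510441] 0.05248147163048056
[23.78, 0.83, 2.58, -0.1, 0.1, -0.0]
(138, array([203.51, 182.19]), array([0.4813, 0.1043]))
(143, array([221.01, 188.79]), array([0.5001, 0.0475]))
(151, array([239.41, 195.53]), array([ 0.5197, -0.0093]))
```

View pics/back.png

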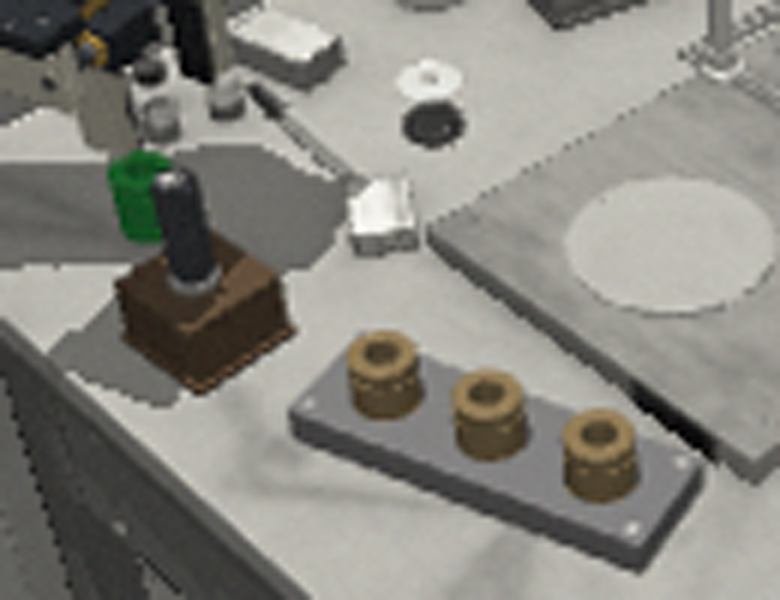

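The gauge stands in its block with the collar seated at crop pixel (193,283). All three bushes are still in place. The slab's near edge, around crop pixels (430,240) to (755,460), is close to bush 3, so I'll check the finger clearance.

Run:
```python
from meas import *
t=ctrl.snapshot("top");s=ctrl.snapshot("scene")
def tri(a,b):
    A=[];B=[]
    for S,(u,v) in((t,a),(s,b)):
        P=np.array(S["pose"]);d=P[:3,:3]@np.linalg.solve(S["K"],[u,v,1]);d/=np.linalg.norm(d);M=np.eye(3)-np.outer(d,d);A.append(M);B.append(M@P[:3,3])
    x=np.linalg.solve(sum(A),sum(B));return x,[px(t,x),px(s,x)]
g=t["img"].astype(int).sum(2)
print(g[166:182,[235,250,262]].T.tolist()); print(g[168,262:278].tolist(),g[172,262:278].tolist())
print(tri((269.5,172.5),(266.0,195.5)))
for z in(.0,.02,.03,.04): print(z,ray(t,250,173,z)[:2],ray(s,266,195.5,z)[:2],ray(t,269.5,172.5,z)[:2])
```

```text
[[388, 396, 412, 418, 415, 398, 311, 266, 384, 437, 433, 452, 455, 464, 468, 462], [409, 407, 400, 403, 399, 384, 269, 231, 359, 418, 424, 453, 462, 465, 440, 398], [402, 405, 394, 408, 404, 383, 283, 293, 397, 444, 435, 413, 399, 385, 404, 410]]
[394, 405, 412, 410, 412, 408, 394, 392, 373, 425, 461, 461, 458, 465, 478, 476] [283, 293, 292, 292, 293, 295, 288, 299, 347, 427, 456, 467, 463, 465, 457, 462]
(array([ 0.57399393, -0.05696492,  0.02963514]), [array([270.07669754, 171.66740495]), array([265.07561701, 195.7111705 ])])
0.0 [ 0.57738428 -0.0027637 ] [ 0.597755   -0.03802125] [ 0.57803547 -0.05587685]
0.02 [ 0.57316825 -0.00351145] [ 0.5833829  -0.05163267] [ 0.57380642 -0.05556176]
0.03 [ 0.57106024 -0.00388533] [ 0.57619685 -0.05843838] [ 0.57169189 -0.05540421]
0.04 [ 0.56895223 -0.0042592 ] [ 0.5690108  -0.06524409] [ 0.56957736 -0.05524666]
```

Request:
send_rows(plan=[[[2.5,0.1,0,0,0,0],[6,0.2,0,0,0,0],[9.8,0.3,0,0,0,0],[13.6,0.5,0,0,0,0],[17.4,0.6,0.3,0,0,0],[20.8,0.7,1,0,0,0],[23,0.8,2,0,0,0],[23.8,0.8,2.6,0,0,0]]], fingers=0.5)

```text
clock: 18.48
tool_pos: [0.5201, -0.014, 0.1168]
orientation: [179.8, 0.0, -71.8]
force: [0.4, 0.1, -0.7]
opening: 0.0436
gripper_force: 0.0
```

Request:
send_rows(plan=[[[0,0,0,0,0,0],[0,0,1,0,0,0],[0,0,2.5,0,0,0],[0,0,4,0,0,0],[0,0,5,0,0,0],[0,0,5.5,0,0,0],[0,0,5.5,0,0,0]]])

```text
clock: 19.07
tool_pos: [0.52, -0.0105, 0.0627]
orientation: [179.9, 0.0, -71.6]
force: [-0.5, 0.8, -0.5]
opening: 0.0439
gripper_force: 0.0
```

Run:
```python
from meas import *
from go import go
q=ctrl.get_obs();print(q["clock"],q["tool_pos"],q["force"],q["opening"])
print(go(.5208,-.0105,.0235,-71.6))
s=ctrl.snapshot("scene")
cv2.imwrite("pics/pre3.png",cv2.resize(s["img"][130:220,170:290],(800,600),interpolation=cv2.INTER_CUBIC)[:,:,::-1])
```

```text
19.0667 [ 0.51999006 -0.01046503  0.06266648] [-0.4968867   0.7525596  -0.46016881] 0.04393970742457076
[0.03, -0.08, 3.92, 0.1, 0.0, 0.0]
```

View pics/pre3.png

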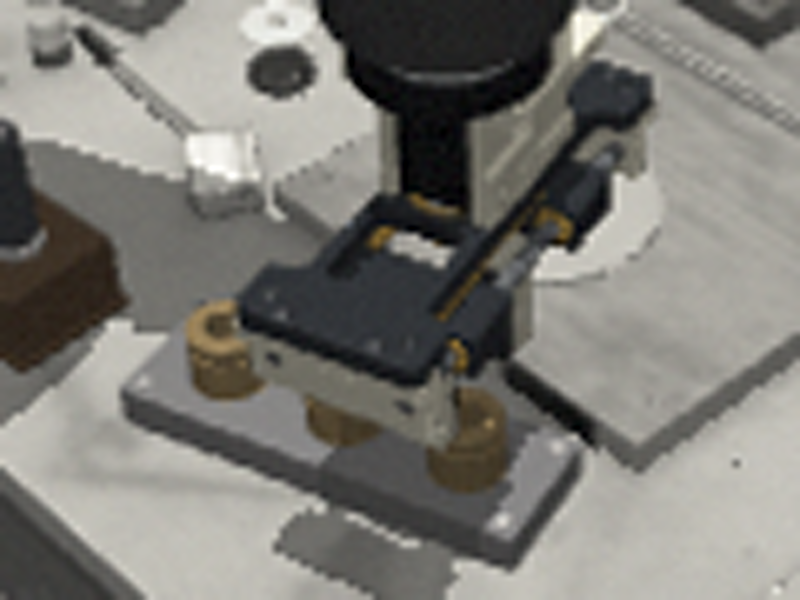

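The picture shows the finger tips at crop pixels (437,445) and (520,350), either side of bush 3's top at (475,405). The far finger clears the slab. I'll go down and grip.

Request:
send_rows(plan=[[[0,0,0.8,0,0,0],[0,0,1.6,0,0,0],[0,0,2.4,0,0,0],[0,0,3.1,0,0,0],[0,0,3.6,0,0,0],[0,0,3.9,0,0,0],[0,0,3.9,0,0,0]]])

```text
clock: 19.7
tool_pos: [0.5203, -0.0112, 0.0241]
orientation: [179.9, 0.0, -71.7]
force: [0.7, -0.1, -0.4]
opening: 0.0438
gripper_force: 0.0
```

Request:
send_rows(plan=[[[0,0,0,0,0,0],[0,0,0,0,0,0],[0,0,0,0,0,0],[0,0,0,0,0,0],[0,0,0,0,0,0],[0,0,0,0,0,0]]], fingers=0)

```text
clock: 20.2
tool_pos: [0.521, -0.011, 0.0252]
orientation: [-180.0, -0.0, -71.6]
force: [0.8, 0.0, 1.1]
opening: 0.0332
gripper_force: 30.0
```

Bush 3 is gripped. I'll lift it and carry it to the tray.

Request:
send_rows(plan=[[[0,0,-0.6,0,0,0],[0,0,-1.8,0,0,0],[0,0,-3.4,0,0,0],[0,0,-5,0,0,0],[0,0,-6.2,0,0,0],[0,0,-7,0,0,0],[0,0,-7,0,0,0]]])

```text
clock: 20.78
tool_pos: [0.5216, -0.0107, 0.0967]
orientation: [-179.8, -0.0, -71.6]
force: [0.4, 1.4, -2.4]
opening: 0.0334
gripper_force: 30.0
```

Request:
send_rows(plan=[[[1,0.2,0,0,0,0],[3,0.6,0,0,0,0],[6,1.2,0,0,0,0],[9,1.8,0,0,0,0],[12,2.4,0,0,0,0],[15,3,0,0,0,0],[18,3.6,0,0,0,0],[21,4.2,0,0,0,0]]])

```text
clock: 21.45
tool_pos: [0.5461, -0.2254, 0.0935]
orientation: [179.9, 0.1, -71.7]
force: [-0.1, 0.5, -2.2]
opening: 0.0333
gripper_force: 30.0
```

Request:
send_rows(plan=[[[3,0.6,0,0,0,0],[6,1.2,0,0,0,0],[9,1.8,0,0,0,0],[12,2.4,0,0,0,0],[14.5,3,0,0,0,0],[16,3.3,0,0,0,0],[16.3,3.3,0,0,0,0],[16.3,3.3,0,0,0,0]]])

```text
clock: 22.12
tool_pos: [0.5661, -0.3896, 0.0932]
orientation: [179.9, 0.1, -71.8]
force: [0.4, 0.1, -2.8]
opening: 0.0333
gripper_force: 30.0
```

Run:
```python
from meas import *
from go import go
q=ctrl.get_obs();print(q["clock"],q["tool_pos"],q["force"],q["opening"])
print(go(.5675,-.389,.0235,-71.6))
s=ctrl.snapshot("scene");t=ctrl.snapshot("top")
a=cv2.resize(s["img"][200:320,270:450],(480,320));b=cv2.resize(t["img"][120:220,300:440],(320,229))
o=np.zeros((320,800,3),np.uint8);o[:,:480]=a;o[:229,480:]=b
cv2.imwrite("pics/tray.png",o[:,:,::-1])
```

```text
22.1167 [ 0.56611545 -0.38955149  0.09320539] [ 0.35144503  0.08427937 -2.82355998] 0.03333918926237478
[0.0, -0.16, 6.97, 0.1, 0.1, -0.2]
```

View pics/tray.png

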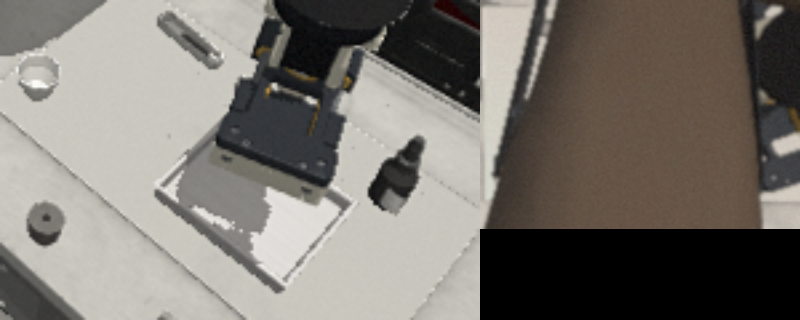

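The view shows the gripper over the far half of the tray, whose corners are at crop (160,190), (283,288) and (352,203). I'll cross-check the tray centre from this camera.

Run:
```python
from meas import *
s=ctrl.snapshot("scene")
for u,v in((330,271.2),(376.1,308),(402,276.1),(366,273.7)):print(ray(s,u,v,.025)[:2].round(3))
q=ctrl.get_obs();print(q["tool_pos"])
```

```text
[ 0.51  -0.333]
[ 0.508 -0.456]
[ 0.619 -0.455]
[ 0.565 -0.394]
[ 0.56674299 -0.38768077  0.09438803]
```

Request:
send_rows(plan=[[[0,0,0.8,0,0,0],[0.1,0,2,0,0,0],[0.1,0,3.4,0,0,0],[0.1,0,4.8,0,0,0],[0.1,0,5.8,0,0,0],[0.1,0,6.4,0,0,0],[0.1,0,6.7,0,0,0],[0.1,0,6.7,0,0,0]]])

```text
clock: 22.93
tool_pos: [0.5671, -0.3893, 0.027]
orientation: [179.9, 0.0, -71.6]
force: [-0.5, 0.5, -2.5]
opening: 0.0332
gripper_force: 30.0
```

Request:
send_rows(plan=[[[0,0,0.1,0,0,0],[0,0,0.2,0,0,0],[0,0,0.3,0,0,0],[0,0,0.3,0,0,0]]])

```text
clock: 23.27
tool_pos: [0.5676, -0.3897, 0.0252]
orientation: [-180.0, -0.0, -71.6]
force: [-0.3, -0.1, -2.1]
opening: 0.0334
gripper_force: 30.0
```

Request:
send_rows(plan=[[[0,0,0.05,0,0,0],[0,0,0.1,0,0,0],[0,0,0.1,0,0,0]]])

```text
clock: 23.52
tool_pos: [0.5676, -0.3897, 0.0242]
orientation: [-180.0, -0.0, -71.6]
force: [-0.1, 0.4, -1.1]
opening: 0.0335
gripper_force: 30.0
```

Request:
send_rows(plan=[[[0,0,0.05,0,0,0],[0,0,0.1,0,0,0],[0,0,0.1,0,0,0]]])

```text
clock: 23.77
tool_pos: [0.5676, -0.3898, 0.0242]
orientation: [-180.0, -0.0, -71.6]
force: [-2.1, 1.9, 7.3]
opening: 0.0338
gripper_force: 30.0
```

The bush is on the floor of the tray. I'll release it and back off.

Request:
send_rows(plan=[[[0,0,0,0,0,0],[0,0,0,0,0,0],[0,0,0,0,0,0],[0,0,0,0,0,0]]], fingers=0.48)

```text
clock: 24.1
tool_pos: [0.5675, -0.3896, 0.0228]
orientation: [-180.0, -0.0, -71.6]
force: [-0.2, 0.2, -0.2]
opening: 0.042
gripper_force: 0.0
```

Request:
send_rows(plan=[[[0,0,-0.8,0,0,0],[0,0,-2,0,0,0],[0,0,-4,0,0,0],[0,0,-7,0,0,0],[0,0,-10,0,0,0],[0,0,-13,0,0,0],[0,0,-15,0,0,0],[0,0,-15,0,0,0]]])

```text
clock: 24.77
tool_pos: [0.57, -0.3912, 0.1805]
orientation: [-179.6, -0.4, -71.6]
force: [0.8, 0.5, 0.8]
opening: 0.0417
gripper_force: 0.0
```

Request:
send_rows(plan=[[[3,3,-1,0,0,0],[6,6,-2,0,0,0],[9,9,-3,0,0,0],[12,12,-3,0,0,0],[13,13,-3,0,0,0],[13,13,-3,0,0,0]]])

```text
clock: 25.27
tool_pos: [0.482, -0.5579, 0.2035]
orientation: [180.0, -0.0, -71.9]
force: [-0.0, 1.1, -0.6]
opening: 0.0416
gripper_force: 0.0
```

Run:
```python
from meas import *
q=ctrl.get_obs();print(q["clock"],q["tool_pos"],q["force"],q["opening"])
s=ctrl.snapshot("scene");t=ctrl.snapshot("top")
a=cv2.resize(s["img"],(512,384));b=cv2.resize(t["img"][120:240,110:440],(800,216)[0:2] if 0 else (594,216))
o=np.zeros((600,594,3),np.uint8);o[:384,:512]=a;o[384:]=b
cv2.imwrite("pics/end.png",o[:,:,::-1])
```

```text
25.2667 [ 0.4820169  -0.55790085  0.20351851] [-0.03375718  1.06113741 -0.63341239] 0.041637227835059125
```

View pics/end.png

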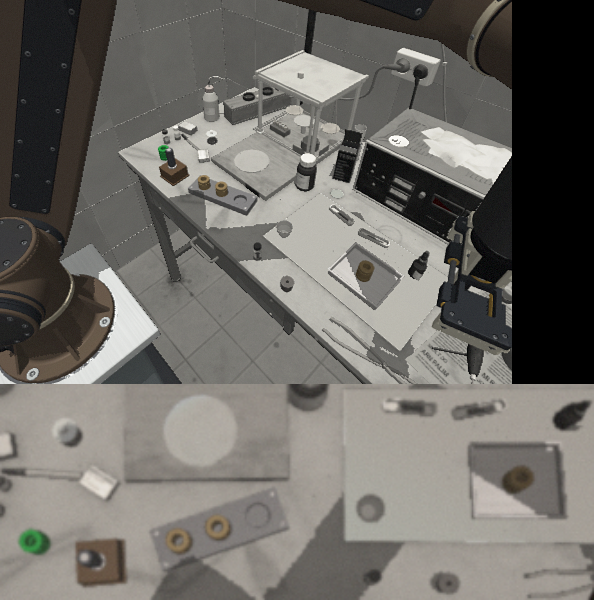

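The final view shows the gauge in its block at (170,160), and bushes 1 and 2 in the rack at (204,183) and (221,189). The right-hand nest is empty. The bad bush stands in the tray at (365,270), and nothing else has moved.

```bash
python3 -c "
from plant import ctrl
print(ctrl.close_job())"
```

```text
the job is handed in; nothing more can be done
None
```

The job is handed in, though no verdict came back: the left and middle bushes took the gauge fully home and stay in the rack, the right-hand one stopped about 20 mm in and now stands in the tray, and the gauge is fully home in its block.

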